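Clear the spent jar and hold the sample carrier up for wiping

TASK

I want to wipe the bench under the sample carrier. First take out the spent jar, the one that has no cap, and drop it into the steel discard basket while the carrier still stands on the bench; then lift the carrier by its handle with the three capped jars standing in it, keep it level all the way, and finish while holding it still and level in the air with its underside about 12 cm above the bench. Do not set it down or let go, and leave the other things on the bench alone.

Things in the scene. Friction and masses are not known exactly. Their poses are not given: they have to be found in the camera images.
- carrier: grey plastic tray, 190 (its x) x 170 (its y) mm, 6 mm thick, about 350 g empty, loose on the bench; origin at the centre of its underside, z up. Four square pockets centred at x = +-60, y = +-55 mm in its frame, 42 mm wide inside, walls 3 mm thick rising to 22 mm above the underside; the jars stand on the tray 6 mm above the underside. A bare aluminium bridge handle stands in the middle
- carrier_handle (a point): middle of the carrier's handle bar, 80 mm above the carrier's underside on its centre. The bar runs 74 mm along the carrier's x, is 14 mm wide (carrier y) and 18 mm high (71 to 89 mm above the underside), on 8 mm thick posts under its two ends (33 mm either side of the middle) with free space between; the nearest jars stand 36 mm or more to the side of it, beyond its ends
- jar_open: the spent jar: empty white plastic jar without a cap, open neck 29 mm diameter from 57 to 68 mm height; body 38 mm diameter up to 52 mm; 68 mm tall, about 35 g; origin at the centre of its underside, z up. At the start it stands loose in one of the carrier's four pockets, which one varies
- jar_open_mid (a point): middle of the spent jar, on its axis 34 mm above its underside
- jar_a: capped white plastic jar, 73 mm tall: body 38 mm diameter up to 52 mm, shoulder, screw cap 34 mm diameter from 58 to 73 mm; about 70 g; origin at the centre of its underside, z up. Stands loose in one of the carrier's four pockets and stays there
- jar_b: capped white plastic jar, 73 mm tall: body 38 mm diameter up to 52 mm, shoulder, screw cap 34 mm diameter from 58 to 73 mm; about 70 g; origin at the centre of its underside, z up. Stands loose in one of the carrier's four pockets and stays there
- jar_c: capped white plastic jar, 73 mm tall: body 38 mm diameter up to 52 mm, shoulder, screw cap 34 mm diameter from 58 to 73 mm; about 70 g; origin at the centre of its underside, z up. Stands loose in one of the carrier's four pockets and stays there
- basket: open slatted steel basket fixed to the bench, 170 (its x) x 200 (its y) x 90 mm high, walls and floor 5 mm thick; origin at the centre of its underside, z up. It stands to the left or right of the carrier
- wash_bottle: translucent whitish bottle with a blue cap, 60 mm diameter, 150 mm tall, a bystander; origin at the centre of its underside
- beaker: empty glass beaker, 70 mm diameter, 90 mm tall, a bystander; origin at the centre of its underside
- scoop: steel laboratory scoop (spoon shape) lying on the bench, a bystander; its long axis is x
Mind the look-alikes: they are no part of the job. Leave any brown or green look-alike of the jar_open alone. Leave any yellow look-alike of the jar_b alone.

How it is judged (in metres and radians):
On the way, in this order (a step that is already met when the one before it is completed fails the run):
1. the jar without a cap lies in the basket, let go, while the carrier stands on the bench (x of jar_open_mid in the frame of basket between -0.08 and 0.08 m and y of jar_open_mid in the frame of basket between -0.095 and 0.095 m and height (world z) of jar_open_mid below 0.08 m and contact force between jar_open and the fingers below 0.1 N and height (world z) of carrier below 0.02 m), for 0.2 s.
2. the carrier is lifted clear of the bench, level and held by the gripper (height (world z) of carrier between 0.08 and 0.2 m and angle between carrier's own z axis and vertical below 0.14 rad and contact force between carrier and the fingers above 1 N), for 0.2 s.
At the end, for the whole second after the job is handed in: The spent jar lies inside the basket, let go. The gripper holds the carrier with its underside 80 to 200 mm above the bench, tilted less than 0.14 rad (8 degrees), still (under 30 mm/s and 0.2 rad/s), not touching the basket, and the three capped jars stand in its pockets (all of step 2 and x of jar_open_mid in the frame of basket between -0.08 and 0.08 m and y of jar_open_mid in the frame of basket between -0.095 and 0.095 m and height (world z) of jar_open_mid below 0.08 m and contact force between jar_open and the fingers below 0.1 N and z of jar_a in the frame of carrier between 0 and 0.014 m and angle between the z axis of each of jar_a, jar_b, jar_c and the z axis of carrier, either way round below 0.2 rad and horizontal distance between each of jar_a, jar_b, jar_c and carrier below 0.095 m and z of jar_b in the frame of carrier between 0 and 0.014 m and z of jar_c in the frame of carrier between 0 and 0.014 m and linear speed of carrier below 0.03 m/s and angular speed of carrier below 0.2 rad/s and contact force between carrier and basket below 0.1 N); the arm keeps its last pose, push and grip.
It fails at once if the carrier is tipped by more than 0.35 rad (20 degrees) (angle between carrier's own z axis and vertical above 0.35 rad).
It fails at once if a capped jar comes out of its pocket (z of any of jar_a, jar_b, jar_c in the frame of carrier above 0.03 m).
It fails at once if a bystander (wash bottle, beaker, scoop) is moved by more than 30 mm (distance of any of wash_bottle, beaker, scoop from where it was at the start of the episode above 0.03 m).
It also fails if it takes over 58 s, if anything falls off the work surface, if the arm or the gripper's body presses on something with over 40 N, if the wrist force passes 120 N, or if a joint passes its speed limit or range.

ROBOT

A 6-joint arm with a two-finger parallel gripper is mounted at the origin on the work surface. World frame = base frame: x ahead of the robot, y to its left, z up, the work surface at z = 0. Lengths are in mm, angles in rad, forces in N, time in s.
With the tool pointing down it reaches from about 300 to 775 mm from the base axis. Payload 14.6 kg.
Tool frame: the origin (TCP) lies at the very end of the fingers, on their centre line; the grasp point (between the pads) lies 19 mm behind it; z points along the fingers, y is the line along which they close (so a half turn about z gives the same grasp; the last joint's range is limited). The gripper opens to 94 mm and grips with 3 to 60 N. Pads are 16 mm wide; open, the fingers measure 119 mm over their backs; the gripper's body (75 mm by 177 mm) begins 78 mm behind the grasp point.
Start: joints at [-1.365, 0.3, 1.521, -0, 1.321, -0.067], TCP at [148.179, -529.653, 205.446] pointing down, gripper open.
Joint ranges: [-3.03, 3.03], [-0.79, 2.21], [0.23, 2.52], [-1.04, 4.18], [0, 3.07], [-2.55, 2.55]. Speed limits (rad/s): [2.22, 2.22, 2.57, 3.14, 3.14, 3.14].

INTERFACE

Orientations are given as [roll, pitch, yaw] about the fixed x, y, z axes, in that order (R = Rz(yaw) Ry(pitch) Rx(roll)).
In Python, from cell import manip, eyes, ticket gives the robot as it stands. The module is installed in compiled form; this text tells all that it offers.
- The arm moves only by the tool arm_command, never from a script. Its argument "plan" is a list of rows, each a list of 5 numbers: the opening, from -1 (shut) to 1 (fully open), then the shift along the tool's x, y, z in m, then the turn about the tool's z in rad. In form: [[jaw, dx, dy, dz, roll], ...]. A call has 1 to 20 rows; each row shifts and turns the commanded pose from where the row before left it, along the tool's axes as they then stand; what a row does not reach is not made up. A row lasts 1/8 s, in which the tool goes at most 62.5 mm and 10.7 degrees, less where a joint would pass 70% of its speed; a pose out of reach is approached as far as the arm can. A call is refused whole if a number of a shift passes 0.0625 or a number of a turn 0.188, either way. A call with a gripper value outside its range is refused whole. The fingers move at their own pace and stop on an object; "newtons" is the grip in N (left out, the last holds). Time passes only in rows, so rows that do not move let the fingers close. It gives the time, the measured TCP pose, the force, the opening and the grip force at its end, in the units of the state.
- manip.read_state(): the state, without advancing time (a new reading comes with each control period).
- eyes.camera(name): name is "scene" or "top" or "wrist"; returns a dict with "img" (384x512x3 uint8, blue, green, red), "z_map" (384x512 float32, mm along the optical axis (not along the pixel's ray), 0 where there is no reading), "fx", "fy", "cx", "cy" (pixels), "eye" and "orientation" of the camera in the world. Camera axes: x right, y down, z forward; pixel columns grow to the right and rows downward; lengths in mm; the calibration is good to about 2 mm. A picture is of the moment at which its call begins.
- ticket.sign_off(): hands the job in; it is judged then, once.
The state is a dict: "clock": time; "joints": joint angles; "qd": joint speeds; "effort": joint torques, N m; "eef_pos": TCP position; "eef_rot": TCP orientation; "wrist_force": force on the tool from outside, world axes, zero at the start; "moment": the same for the moment, N m; "finger_gap": finger opening in mm; "finger_force": force on a finger pad.
Only numpy, scipy, OpenCV 4.12 (cv2) and the standard library are available. Lean on these libraries where they do the work, as an engineer would, in place of code of your own. Each camera call takes 0.05 s, during which the arm holds its last target. There are 200 camera calls.

## Working session

There is one attempt and no reset: what is moved stays moved. The work goes in short steps, Python scripts to look and compute and a tool call to move; the robot and the scene stay as the last step left them, time stands still between calls to the robot, and variables do not carry over. Pictures are saved under pics/ and viewed, at most 10 in all, crops included, and the job is handed in when it is done.

Besides the shell and the picture viewer there is one more tool, called after "Call:" as name(argument=value, ...), one argument or row to a line, values as JSON. arm_command: Moves the arm, as the interface text tells. Its arguments: {"type":"object","properties":{"plan":{"type":"array"},"newtons":{"type":"number"}},"required":["plan"]}

```bash
mkdir -p pics; cat > h.py <<'E'
import numpy as np, cv2
from cell import manip, eyes, ticket
from scipy.spatial.transform import Rotation as R
def cam(n):
    c=eyes.camera(n); o=np.array(c["orientation"],float)
    c["R"]=o if o.shape==(3,3) else R.from_euler('xyz',o).as_matrix()
    return c
def cloud(c):
    v,u=np.mgrid[:384,:512]; z=c["z_map"]
    p=np.stack([(u-c["cx"])/c["fx"]*z,(v-c["cy"])/c["fy"]*z,z],-1)
    return p@c["R"].T+np.array(c["eye"])
E
python3 - <<'E'
from h import *
print(manip.read_state())
a=cam("top");b=cam("scene")
print(a["eye"],a["orientation"],a["fx"],b["eye"],b["orientation"])
cv2.imwrite("pics/top.png",a["img"]);cv2.imwrite("pics/scene.png",b["img"])
P=cloud(a);np.save("top.npy",P)
for v in range(20,384,60): print([tuple(P[v,u].round().astype(int)) for u in range(20,512,120)])
E
```

```text
{'clock': 0.0, 'joints': array([-1.36458331e+00,  3.00490614e-01,  1.52155406e+00, -1.47257506e-05,
        1.32071536e+00, -6.66059722e-02]), 'qd': array([-5.68830039e-04,  8.36510663e-04,  2.20705556e-05, -2.36560142e-04,
        1.76407075e-03, -3.42349461e-04]), 'effort': array([-6.99309003e-04, -5.31808627e+01, -3.52737665e+01,  7.08849868e-02,
        2.43802113e-02, -4.85009537e-05]), 'eef_pos': array([ 148.13362163, -529.40940165,  204.88706326]), 'eef_rot': array([-3.14042692e+00, -6.34648476e-05,  2.72822606e-01]), 'wrist_force': array([-0.36667249,  0.45612555,  0.08033304]), 'moment': array([ 0.00672959,  0.0181177 , -0.01370707]), 'finger_force': 0.0, 'finger_gap': 94.24508719847478}
[ 395.29189655   11.69696417 1683.48192145] [-3.03259117 -0.00479946 -1.59707574] 454.32750294434493 [1058.07925736 -486.43598184  952.73853081] [-2.47201006  0.01401782  0.75778653]
[(np.int64(1659), np.int64(1310), np.int64(-751)), (np.int64(1639), np.int64(636), np.int64(-743)), (np.int64(1624), np.int64(-36), np.int64(-745)), (np.int64(1608), np.int64(-709), np.int64(-745)), (np.int64(15
[... 765 characters left out ...]
nt64(332), np.int64(1157), np.int64(-535)), (np.int64(336), np.int64(443), np.int64(-3)), (np.int64(324), np.int64(3), np.int64(-2)), (np.int64(313), np.int64(-436), np.int64(3)), (np.int64(298), np.int64(-904), np.int64(-47))]
[(np.int64(16), np.int64(1259), np.int64(-751)), (np.int64(121), np.int64(442), np.int64(-1)), (np.int64(203), np.int64(10), np.int64(552)), (np.int64(98), np.int64(-425), np.int64(1)), (np.int64(71), np.int64(-903), np.int64(-82))]
[(np.int64(-227), np.int64(1143), np.int64(-542)), (np.int64(-87), np.int64(442), np.int64(0)), (np.int64(-10), np.int64(14), np.int64(303)), (np.int64(79), np.int64(-254), np.int64(630)), (np.int64(-352), np.int64(-1221), np.int64(-745))]
```

View pics/top.png

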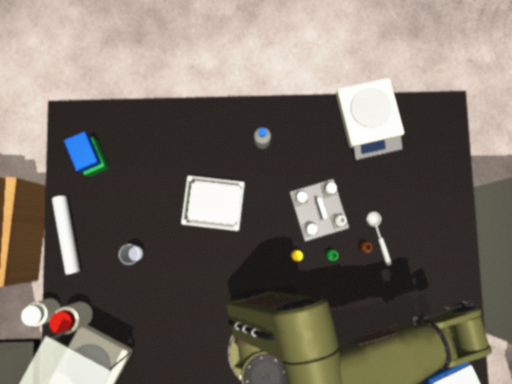

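View pics/scene.png

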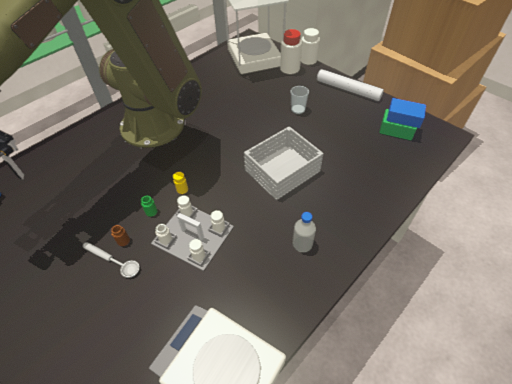

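Candidates for the spent jar, in top-view pixels: white jars at (302,197), (331,188), (312,229) and (341,220), and the brown (366,246), green (333,255) and yellow (297,255) look-alikes. The jar at (341,220), at (162,232) in the scene view, shows a dark open mouth. I'll check it in a crop and measure.

```bash
python3 - <<'E'
from h import *
P=np.load("top.npy"); t=cv2.imread("pics/top.png"); s=cv2.imread("pics/scene.png")
k=lambda i,u,v,r:cv2.resize(i[v-r:v+r,u-r:u+r],(380,380),interpolation=cv2.INTER_CUBIC)
cv2.imwrite("pics/crop1.png",np.hstack([k(t,320,210,38),k(s,190,225,50)]))
def top(u,v,h,r=9):
    w=P[v-r:v+r+1,u-r:u+r+1].reshape(-1,3); m=(w[:,2]>h-12)&(w[:,2]<h+15)
    q=w[m]; print((u,v),m.sum(),q.mean(0).round(1),((q.min(0)+q.max(0))/2).round(1))
for u,v in [(302,197),(331,188),(312,229)]: top(u,v,78)
top(341,220,72)
top(320,208,87,14)
# carrier outline: low grey pixels
c=P[170:250,280:360]; m=(t[170:250,280:360].min(-1)>70).astype(np.uint8)
m=cv2.morphologyEx(m,cv2.MORPH_CLOSE,np.ones((3,3)))
cn=max(cv2.findContours(m,0,2)[0],key=cv2.contourArea); print("carrier rect",cv2.minAreaRect(cn))
# basket
c=P[165:240,170:255].reshape(-1,3); q=c[(c[:,2]>70)&(c[:,2]<110)]
print("basket",cv2.minAreaRect(q[:,:2].astype(np.float32)),q[:,2].max())
for n,(u,v) in dict(yel=(297,255),gre=(333,255),bro=(366,246),scoop=(374,218),bottle=(263,135)).items(): print(n,P[v,u].round())
E
```

```text
(302, 197) 73 [ 548.4 -150.4   78.4] [ 548.8 -150.5   76.6]
(331, 188) 75 [ 577.1 -254.9   79.6] [ 576.7 -254.7   78.4]
(312, 229) 76 [ 432.7 -181.7   79. ] [ 432.7 -180.8   78.2]
(341, 220) 42 [ 460.  -284.5   69.4] [ 461.9 -286.3   69.9]
(320, 208) 96 [ 506.9 -216.3   87.8] [ 511.9 -198.8   88.6]
carrier rect ((38.98359680175781, 39.59587860107422), (53.738365173339844, 48.170230865478516), 73.1416015625)
basket ((534.1690673828125, 165.4453582763672), (200.7141876220703, 170.7843475341797), 81.86334991455078) 99.23209262921478
yel [ 341. -126.   78.]
gre [ 336. -265.    4.]
bro [ 365. -387.    6.]
scoop [ 467. -424.   -1.]
bottle [757. -18. 144.]
```

View pics/crop1.png

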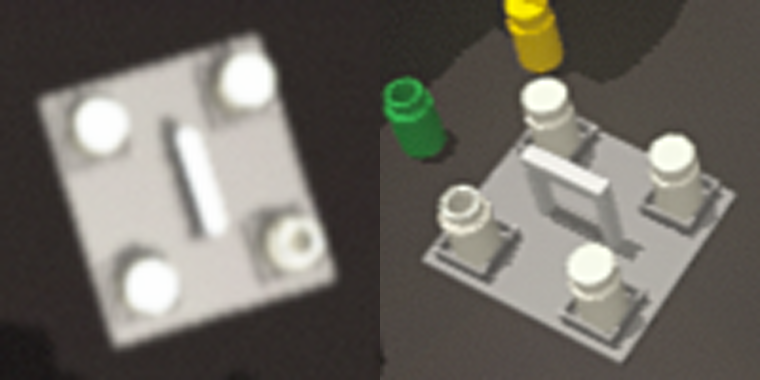

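The crop confirms it: only the jar at top (341,220), world about (461,-286), has an open neck. The carrier centre is about (505,-218) at yaw 0.262, and the basket centre is (534,165). The tool is already almost aligned with the carrier.

Call:
arm_command(
  plan=[
    [0.4,0.03,-0.0125,0,0.01],
    [0.4,0.0366,-0.0154,0,0],
    [0.4,0.0366,-0.0154,0,0],
    [0.4,0.0366,-0.0154,0,0],
    [0.4,0.0366,-0.0154,0,0],
    [0.4,0.0366,-0.0154,0,0],
    [0.4,0.0366,-0.0154,0,0],
    [0.4,0.0366,-0.0154,0,0],
    [0.4,0.0366,-0.0154,0,0],
    [0.4,0.0366,-0.0154,0,0],
    [0.4,0.006,-0.0028,0,0],
    [0.4,0,0,0,0],
    [0.4,0,0,0,0],
  ],
  newtons=10,
)

```text
clock: 1.72
eef_pos: [460.1, -286.5, 205.4]
eef_rot: [-3.142, 0.0, 0.262]
wrist_force: [0.7, 0.4, -1.2]
finger_gap: 65.9
finger_force: 0.0
```

```bash
python3 - <<'E'
from h import *
s=manip.read_state();print(s["eef_pos"],s["eef_rot"],s["finger_gap"])
c=cam("wrist");cv2.imwrite("pics/w1.png",c["img"]);P=cloud(c)
np.save("w1.npy",P);print(c["eye"],c["orientation"])
m=((P[...,2]>62)&(P[...,2]<95)&(c["img"].min(-1)>90)).astype(np.uint8)
n,l,st,ce=cv2.connectedComponentsWithStats(m)
for i in range(1,n):
    if st[i,4]>150:
        q=P[l==i]; print(ce[i].round(),st[i],q.mean(0).round(1),((q.min(0)+q.max(0))/2).round(1))
E
```

```text
[ 460.12132086 -286.54916877  205.39531041] [-3.14150571e+00  2.26423707e-04  2.61761055e-01] 65.94775706202564
[ 530.57959049 -268.32053904  385.1602536 ] [ 2.88439759e+00  1.12294476e-04 -1.30791052e+00]
[127.  50.] [ 106   28   45   45 1508] [ 547.9 -151.5   78.5] [ 548.1 -149.8   72.4]
[255.  49.] [ 236   28   40   44 1362] [ 576.6 -255.6   79.2] [ 576.8 -255.5   72.1]
[193. 120.] [ 182   78   25   87 1652] [ 506.2 -219.2   87.8] [ 505.2 -218.9   77. ]
[256. 183.] [240 167  33  34 455] [ 463.4 -286.4   70.9] [ 462.5 -287.1   69.2]
[140. 186.] [ 121  168   40   38 1133] [ 434.3 -182.6   78.4] [ 432.6 -181.3   71.9]
```

View pics/w1.png

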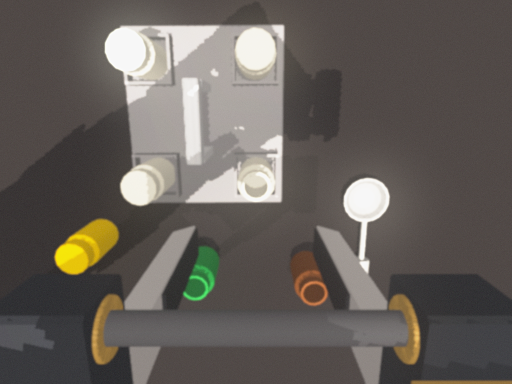

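The wrist view shows the open jar at (256,183), about (462,-286.8), within 2 mm of the tool axis. The pockets are clear, so I'll descend and grip.

Call:
arm_command(
  plan=[
    [0.4,0.002,0,0.03,0],
    [0.4,0,0,0.035,0],
    [0.4,0,0,0.035,0],
    [0.4,0,0,0.03,0],
    [0.4,0,0,0.025,0],
    [0.4,0,0,0.019,0],
    [0.4,0,0,0,0],
    [-0.3,0,0,0,0],
    [-0.4,0,0,0,0],
    [-0.4,0,0,0,0],
    [-0.4,0,0,0,0],
    [-0.4,0,0,0,0],
  ],
  newtons=10,
)

```text
clock: 3.28
eef_pos: [463.0, -285.5, 31.8]
eef_rot: [3.141, -0.0, 0.263]
wrist_force: [-0.7, -0.2, 4.9]
finger_gap: 33.6
finger_force: 10.1
```

Call:
arm_command(
  plan=[
    [-0.5,0,0,-0.01,0],
    [-0.5,0,0,-0.015,0],
    [-0.5,0,0,-0.025,0],
    [-0.5,0,0,-0.03,0],
    [-0.5,0,0,-0.03,0],
    [-0.5,0,0,-0.02,0],
    [-0.5,0,0,0,0],
  ],
)

```text
clock: 4.15
eef_pos: [463.3, -285.7, 163.5]
eef_rot: [3.139, -0.002, 0.263]
wrist_force: [-0.5, -0.3, -0.8]
finger_gap: 33.9
finger_force: 10.0
```

```bash
python3 - <<'E'
from h import *
c=cam("wrist");d=cam("scene");a=cam("top")
np.save("top2.npy",cloud(a))
cv2.imwrite("pics/w2.png",np.hstack([cv2.resize(c["img"],(400,300)),cv2.resize(d["img"][130:330,80:347],(400,300))]))
E
```

```text
(no output)
```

View pics/w2.png

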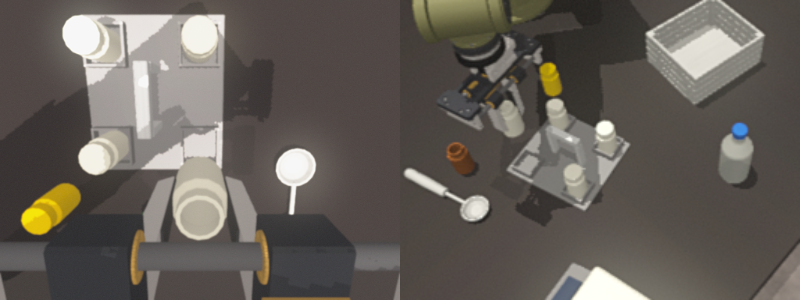

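The jar is out of its pocket and held (empty pocket in the left view, jar between the fingers), and the other three still stand. Next I carry it over the basket.

Call:
arm_command(
  plan=[
    [-0.5,0.007,-0.0145,0,0],
    [-0.5,0.0132,-0.0298,0,0],
    [-0.5,0.0132,-0.0298,0,0],
    [-0.5,0.0132,-0.0298,0,0],
    [-0.5,0.0132,-0.0298,0,0],
    [-0.5,0.0132,-0.0298,0,0],
    [-0.5,0.0132,-0.0298,0,0],
    [-0.5,0.0132,-0.0298,0,0],
    [-0.5,0.0132,-0.0298,0,0],
    [-0.5,0.0132,-0.0298,0,0],
    [-0.5,0.0132,-0.0298,0,0],
    [-0.5,0.0132,-0.0298,0,0],
    [-0.5,0.0132,-0.0298,0,0],
    [-0.5,0.0132,-0.0298,0,0],
    [-0.5,0.007,-0.0155,0,0],
    [-0.5,0,0,0,0],
    [-0.5,0,0,0,0],
  ],
)

```text
clock: 6.42
eef_pos: [533.4, 165.2, 161.3]
eef_rot: [3.141, 0.0, 0.262]
wrist_force: [0.0, 0.5, -0.1]
finger_gap: 34.0
finger_force: 10.0
```

Call:
arm_command(
  plan=[
    [-0.5,0,0,0.02,0],
    [-0.5,0,0,0.03,0],
    [-0.5,0,0,0.03,0],
    [-0.5,0,0,0.025,0],
    [-0.5,0,0,0.015,0],
    [-0.5,0,0,0,0],
    [0.0,0,0,0,0],
    [0.3,0,0,0,0],
    [0.4,0,0,0,0],
    [0.4,0,0,0,0],
    [0.4,0,0,-0.02,0],
    [0.4,0,0,-0.03,0],
    [0.4,0,0,-0.035,0],
    [0.4,0,0,-0.035,0],
    [0.4,0,0,-0.02,0],
    [0.4,0,0,0,0],
  ],
)

```text
clock: 8.43
eef_pos: [534.1, 166.1, 182.7]
eef_rot: [3.142, -0.003, 0.263]
wrist_force: [0.1, 0.3, -0.1]
finger_gap: 65.9
finger_force: 0.0
```

```bash
python3 - <<'E'
from h import *
c=cam("wrist");d=cam("scene");a=cam("top");P=cloud(a)
cv2.imwrite("pics/w3.png",np.hstack([cv2.resize(c["img"],(400,300)),cv2.resize(d["img"][110:310,110:377],(400,300))]))
t=a["img"]
for u,v in [(302,197),(331,188),(312,229)]:
    w=P[v-9:v+10,u-9:u+10].reshape(-1,3);q=w[(w[:,2]>66)&(w[:,2]<93)];print(len(q),q.mean(0).round(1))
E
```

```text
73 [ 548.2 -150.5   77.9]
71 [ 577.5 -255.7   78.6]
76 [ 432.9 -181.6   79. ]
```

View pics/w3.png

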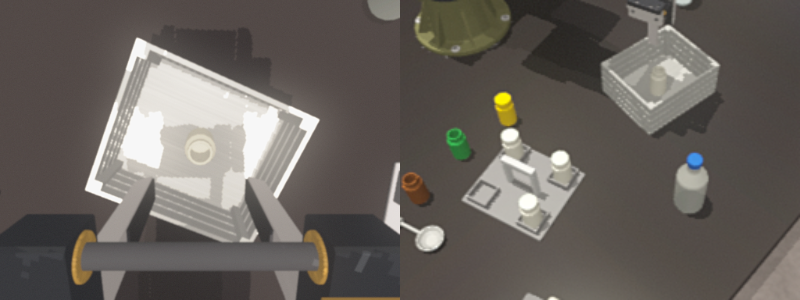

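The spent jar stands in the basket and the carrier hasn't moved. Now I go to the handle, about 6 mm along carrier +x to sit closer to the loaded centre of mass.

Call:
arm_command(
  plan=[
    [0.2,-0.0047,0.014,0,0],
    [0.2,-0.0093,0.028,0,0],
    [0.2,-0.0093,0.028,0,0],
    [0.2,-0.0093,0.028,0,0],
    [0.2,-0.0093,0.028,0,0],
    [0.2,-0.0093,0.028,0,0],
    [0.2,-0.0093,0.028,0,0],
    [0.2,-0.0093,0.028,0,0],
    [0.2,-0.0093,0.028,0,0],
    [0.2,-0.0093,0.028,0,0],
    [0.2,-0.0093,0.028,0,0],
    [0.2,-0.0093,0.028,0,0],
    [0.2,-0.0093,0.028,0,0],
    [0.2,-0.0051,0.014,0,0],
    [0.2,0,0,0,0],
    [0.2,0,0,0,0],
  ],
)

```text
clock: 10.58
eef_pos: [510.9, -216.4, 181.3]
eef_rot: [-3.141, 0.0, 0.263]
wrist_force: [0.4, 0.0, 0.3]
finger_gap: 56.6
finger_force: 0.0
```

Call:
arm_command(
  plan=[
    [0.2,0,0,0.02,0],
    [0.2,0,0,0.03,0],
    [0.2,0,0,0.03,0],
    [0.2,0,0,0.025,0],
    [0.2,0,0,0.016,0],
    [0.0,0,0,0,0],
    [-0.3,0,0,0,0],
    [-0.5,0,0,0,0],
    [-0.6,0,0,0,0],
    [-0.65,0,0,0,0],
    [-0.7,0,0,0,0],
    [-0.8,0,0,0,0],
    [-1,0,0,0,0],
    [-1,0,0,0,0],
    [-1,0,0,0,0],
  ],
  newtons=20,
)

```text
clock: 12.45
eef_pos: [510.8, -216.5, 60.6]
eef_rot: [-3.141, 0.0, 0.263]
wrist_force: [-2.4, 4.7, 5.3]
finger_gap: 13.7
finger_force: 20.0
```

Gripped on the bar (13.7 mm). I'll raise the grip force and lift slowly.

Call:
arm_command(
  plan=[
    [-1,0,0,0,0],
    [-1,0,0,0,0],
    [-1,0,0,-0.002,0],
    [-1,0,0,-0.003,0],
    [-1,0,0,-0.005,0],
    [-1,0,0,-0.006,0],
    [-1,0,0,-0.006,0],
    [-1,0,0,-0.006,0],
    [-1,0,0,-0.004,0],
    [-1,0,0,-0.002,0],
    [-1,0,0,0,0],
    [-1,0,0,0,0],
  ],
  newtons=58,
)

```text
clock: 13.95
eef_pos: [510.8, -217.0, 94.3]
eef_rot: [-3.141, 0.0, 0.263]
wrist_force: [0.7, -0.0, -5.7]
finger_gap: 13.2
finger_force: 58.0
```

```bash
cat > lev.py <<'E'
from h import *
import sys
s=manip.read_state();print(s["eef_pos"],s["finger_force"],s["wrist_force"],s["moment"])
c=cam("wrist");d=cam("scene");P=cloud(c);z=s["eef_pos"][2]-61
m=(np.abs(P[...,2]-z-6)<9)&(c["img"].min(-1)>60)&(np.hypot(P[...,0]-505,P[...,1]+218)<125)
q=P[m];A=np.c_[q[:,:2]-[505,-218],np.ones(len(q))]
for _ in range(4):
    k=np.linalg.lstsq(A,q[:,2],rcond=None)[0];r=np.abs(q[:,2]-A@k);q=q[r<4];A=A[r<4]
print("tilt x,y",k[:2].round(4),"z",k[2].round(1),len(q))
cv2.imwrite(sys.argv[1],np.hstack([cv2.resize(c["img"],(400,300)),cv2.resize(d["img"][110:310,80:347],(400,300))]))
E
python3 lev.py pics/w4.png
```

```text
[ 510.82363235 -217.03069835   94.25758133] 57.99712657928467 [ 0.65201362 -0.0498206  -5.68012643] [ 0.00104913 -0.05285833  0.01544775]
tilt x,y [-0.0008 -0.002 ] z 40.2 28396
```

View pics/w4.png

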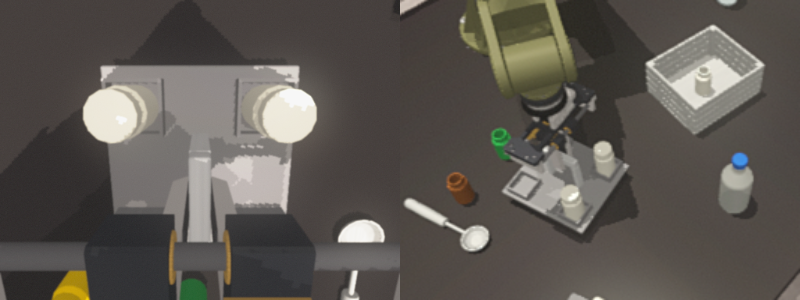

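The carrier is airborne, level within 0.003 rad, and the wrist carries its full weight of 5.7 N. I'll raise it the remaining 86 mm.

Call:
arm_command(
  plan=[
    [-1,0,0,-0.003,0],
    [-1,0,0,-0.006,0],
    [-1,0,0,-0.009,0],
    [-1,0,0,-0.01,0],
    [-1,0,0,-0.01,0],
    [-1,0,0,-0.01,0],
    [-1,0,0,-0.01,0],
    [-1,0,0,-0.01,0],
    [-1,0,0,-0.008,0],
    [-1,0,0,-0.006,0],
    [-1,0,0,-0.003,0],
    [-1,0,0,-0.001,0],
    [-1,0,0,0,0],
    [-1,0,0,0,0],
    [-1,0,0,0,0],
    [-1,0,0,0,0],
  ],
)

```text
clock: 16.05
eef_pos: [510.9, -217.1, 180.4]
eef_rot: [-3.142, 0.0, 0.263]
wrist_force: [0.1, 0.5, -4.5]
finger_gap: 13.5
finger_force: 58.0
```

```bash
python3 lev.py pics/w5.png
```

```text
[ 510.88088288 -217.10125104  180.37916488] 57.99723029136658 [ 0.07426822  0.54249537 -4.50780446] [0.03105633 0.04152782 0.03752064]
tilt x,y [-0.0004 -0.0022] z 126.3 28373
```

View pics/w5.png

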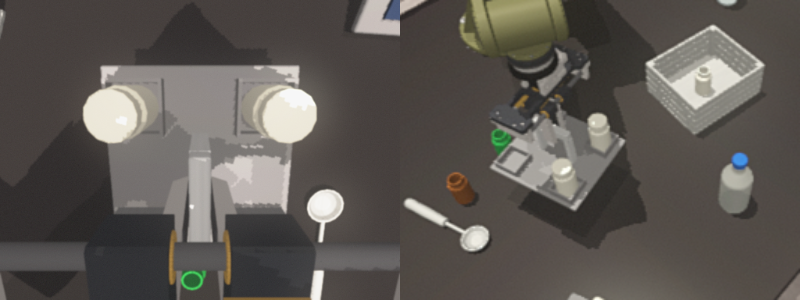

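The carrier is level with its underside at about 120 mm. Two capped jars are visible standing, and the third is hidden behind the gripper. The spent jar is in the basket, so I'm handing the job in.

```bash
python3 -c "
from cell import ticket
print(ticket.sign_off())"
```

```text
the job is handed in; nothing more can be done
None
```

The spent jar is in the basket, and the gripper is holding the carrier still and level with its underside about 120 mm above the bench; two of its capped jars show standing in the last picture, the third was hidden behind the gripper, and the job was handed in at about 16 s with no verdict returned.

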